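Unhook the gauge carrier over the retaining lip and slide it out

ROBOT

A 7-joint arm with a two-finger parallel gripper is mounted at the origin on a cart in front of the work surface, level with it; the furniture and walls round the work are solid. World frame = base frame: x ahead of the robot, y to its left, z up, the work surface at z = 0. Lengths are in m, angles in rad, forces in N, time in s.
With the tool pointing down it reaches from about 0.4 to 0.875 m from the base axis. Payload 19.3 kg.
Tool frame: the origin (TCP) lies at the very end of the fingers, on their centre line; the grasp point (between the pads) lies 19 mm behind it; z points along the fingers, y is the line along which they close (so a half turn about z gives the same grasp; the last joint's range is limited). The gripper opens to 85 mm and grips with 20 to 120 N. Pads are 22 mm wide; open, the fingers measure 114 mm over their backs; the gripper's body (76 mm by 85 mm) begins 54 mm behind the grasp point. The pads swing forward as they close: fully open they stand 13 mm farther back than shut.
Start: joints at [-1.302, 0.521, -0.036, 1.599, 0.021, 1.021, -0.113], TCP at [0.208, 0.589, 0.203] pointing down, gripper open.
Joint ranges: [-2.91, 2.91], [-0.3, 2.13], [-1.5, 1.42], [0.17, 2.43], [-1.26, 4.41], [0.16, 1.93], [-2.52, 2.52]. Speed limits (rad/s): [1.89, 1.89, 2.39, 2.39, 3.01, 3.01, 3.01].

INTERFACE

Orientations are given as [roll, pitch, yaw] about the fixed x, y, z axes, in that order (R = Rz(yaw) Ry(pitch) Rx(roll)).
In Python, from workcell import bot gives the robot as it stands.
- The arm moves only by the shell command python3 -m crank 'ROWS' [FORCE]. ROWS is a JSON object of lists of equal length, an entry for each row: "travel": the shift along the world's x, y, z in cm, a list of three; "turn": the turn, a rotation vector about the world's x, y, z in degrees, a list of three; "gripper": the closure, from 0 (fully open) to 1 (shut). A call has exactly 5 rows; each row is the pose to reach, as a shift and turn from the pose commanded when the call began; what a row does not reach only later rows make up. A row lasts 1/10 s, in which the tool goes at most 50 mm and 8.59 degrees, less where a joint would pass 70% of its speed; a pose out of reach is approached as far as the arm can. A call with a gripper value outside its range is refused whole. The fingers move at their own pace and stop on an object; FORCE is the grip in N (left out, the last holds). Time passes only in rows, so rows that repeat a pose let the fingers close, or fill a call up. It gives the time, the measured TCP pose, the force, the opening and the grip force at its end, in the units of the state.
- bot.observe(): the state, without advancing time (a new reading comes with each control period).
- bot.grab_frame(name): name is "scene" or "top" or "wrist"; returns a dict with "pixels" (420x560x3 uint8, red, green, blue), "fx", "fy", "cx", "cy" (pixels), "dist" ([k1, k2, p1, p2, k3] as OpenCV has them; the pictures are not rectified), "extrinsics" (4x4, takes a point from world to camera coordinates). Camera axes: x right, y down, z forward; pixel columns grow to the right and rows downward; lengths in m; the calibration is good to about 2 mm. A picture is of the moment at which its call begins. There is no depth.
- bot.job_done(): hands the job in; it is judged then, once.
The state is a dict: "clock": time; "qpos": joint angles; "qd": joint speeds; "joint_efforts": joint torques, N m; "position": TCP position; "tool_rot": TCP orientation; "force": force on the tool from outside, world axes, zero at the start; "moment": the same for the moment, N m; "grip_width": finger opening in m; "finger_force": force on a finger pad.
Only numpy, scipy, OpenCV 4.12 (cv2) and the standard library are available. Lean on these libraries where they do the work, as an engineer would, in place of code of your own. Each camera call takes 0.05 s, during which the arm holds its last target. There are 200 camera calls.

TASK

The carrier with the plug gauge sits hooked behind the low lip of its slide track, and a stray tube lies across the track in front of it: first take the stray tube off and lay it down on the bench, beside or between the tracks and not on either of them. Then tip the gauge carrier back, by pressing down the pedal at its tail, until its front toe clears the lip, and slide it out along its track until it stands against the end stop, flat on the rails, with the gauge still lying in its cradle. Leave the other carrier hooked with its tube, and leave the other things on the bench where they are.

Things in the scene. Friction and masses are not known exactly. Their poses are not given: they have to be found in the camera images.
- gauge_track: Fixed metal slide track, 375 x 100 mm, left or right of the clamp; holds the gauge carrier. Origin: on the bench, centre line, below the rear ends of the rails. Its -x axis is the way out (roughly to the robot). In mm: rails x -258 to 0, y 25 to 42 either side, top z 30; guide flanges outside them, outer faces y +-47, top z 36; base plate x -260 to 115.
- gauge_track_lip (a point): Top of the retaining lip between the rails: track x -124 to -118, z 28 mm.
- gauge_track_stop (a point): Top of the end stop's face: track x -245, z 42 mm.
- gauge_track_tip_edge (a point): Rear ends of the rails (rounded, track x 0, z 30 mm): the carrier tips over them. Behind, at track x 50 to 110, a rubber buffer (top z 12 mm) stops the tail.
- tube_track: The other track, exactly like gauge_track; it holds the carrier with the tube. Leave it alone.
- gauge_carrier: Loose flat carrier with the metal plug gauge, 0.28 to 0.46 kg without it. In mm: plate x -115 to 100, 80 wide, z 0 to 8; upstand at the front x -115 to -109, top z 20; black V-cradle at x -55. Origin: under the plate, centre line. Hooked: at track x 0 to 4, z 30, axes parallel to the track's; out at the stop: track x -130, z 30.
- tube_carrier: A second carrier like gauge_carrier, hooked in tube_track with a plain white tube in its cradle. Leave it hooked.
- gauge_carrier_toe (a point): Middle of the lower edge of the gauge carrier's toe, which hooks behind the lip: carrier x -115 to -110, 40 wide, from the plate down to z -13 mm. It must rise 11 mm to clear the lip, then move about 15 mm toward track -x to be past it (3 to 7 mm of play first).
- gauge_carrier_pedal (a point): Middle of the top face of the gauge carrier's ribbed tail pedal (carrier x 58, z 8 mm; pedal x 43 to 100). In front of it stands a rib (x 35 to 43, 60 wide, top z 22) to push against toward -x. 2 to 6 N down tips the carrier; the tail sinks up to 18 mm to the buffer, the toe rises about 20 mm. Let go, it falls level.
- gauge_carrier_cradle (a point): Where the gauge's axis lies in the cradle (carrier x -55, z 33 mm).
- gauge_mid (a point): Middle of the plug gauge, on its axis: stepped metal cylinder 108 mm long, 30 mm diameter, 0.16 kg, lying loose across the carrier in the V-cradle, top about 48 mm above the underside of the carrier plate.
- tube_carrier_cradle (a point): Where the carried tube's axis lies in its cradle (carrier x -55, z 34 mm).
- carried_tube_mid (a point): Middle of the tube in the other carrier: white, 150 mm long, 30 mm diameter, 16 g, loose in its cradle across the carrier.
- stray_tube: The stray tube: white, 150 mm long, 30 mm diameter, 16 g, lying crosswise on the flanges of gauge_track (underside z 36 mm), between the carrier and the end stop. Origin: underside, at mid-length; its x axis runs along the tube. It may be gripped across its diameter. It does not roll readily.
- stray_tube_mid (a point): Middle of the stray tube, on its axis (z 15 mm when it lies on the bench).
- cap_a: Bystander, loose, leave it where it lies. White tube cap, 34 mm diameter, 11 mm high, in the strip in front of the toggle clamp.
- cap_b: Bystander, loose, leave it where it lies. White cap like cap_a, between the toggle clamp and the right track. (Fixed: toggle clamp, x 0.48 to 0.66, y -0.09 to 0.09 m, 0.16 m high; tube stack far left, y over 0.47 m, 0.11 m high; low things behind x 0.70 m. The strip x 0.38 to 0.46 m in front of the clamp is free bench between the tracks but for cap_a.)
- pen: Bystander, loose, leave it where it lies. Blue pen 136 x 10 x 11 mm, left of the left track, x axis along it.
- deburring_tool: Bystander, loose, leave it where it lies. Deburring tool with yellow handle, 137 x 17 x 17 mm, left of the left track, x axis along it.
- side_cutters: Bystander, loose, leave it where it lies. Black-handled side cutters 138 x 54 x 14 mm at the back, x axis along them.

How it is judged:
On the way, in this order (a step that is already met when the one before it is completed fails the run):
1. the stray tube is off both tracks and down on the bench (height (world z) of stray_tube_mid below 0.022 m and (y of stray_tube_mid in the frame of gauge_track above 0.062 m or y of stray_tube_mid in the frame of gauge_track below -0.062 m or x of stray_tube_mid in the frame of gauge_track below -0.272 m or x of stray_tube_mid in the frame of gauge_track above 0.127 m) and (y of stray_tube_mid in the frame of tube_track above 0.062 m or y of stray_tube_mid in the frame of tube_track below -0.062 m or x of stray_tube_mid in the frame of tube_track below -0.272 m or x of stray_tube_mid in the frame of tube_track above 0.127 m)), for 0.2 s.
2. the toe of the gauge carrier is raised over the lip (z of gauge_carrier_toe in the frame of gauge_track above 0.0285 m), for 0.1 s.
At the end, for the whole second after the job is handed in: Gauge carrier within 8 mm of the end stop, flat on its rails (4 mm, 0.04 rad), gauge within 20 mm of the cradle's middle; stray tube on the bench (axis under 22 mm high), its middle over 62 mm from both tracks' centre lines; other carrier hooked with its tube; all at rest (all of step 1 and x of gauge_carrier in the frame of gauge_track between -0.135 and -0.122 m and z of gauge_carrier in the frame of gauge_track between 0.026 and 0.034 m and angle between gauge_carrier's own z axis and vertical below 0.04 rad and distance between gauge_mid and gauge_carrier_cradle below 0.02 m and x of tube_carrier in the frame of tube_track above -0.012 m and distance between carried_tube_mid and tube_carrier_cradle below 0.025 m and linear speed of each of gauge_carrier, gauge, stray_tube below 0.02 m/s); the robot touches nothing.
It fails at once if the gauge leaves its cradle (distance between gauge_mid and gauge_carrier_cradle above 0.03 m).
It fails at once if the other carrier is moved by more than 15 mm, or its tube leaves the cradle (distance of tube_carrier from where it was at the start of the episode above 0.015 m or distance between carried_tube_mid and tube_carrier_cradle above 0.03 m).
It fails at once if a bystander is shifted by more than 20 mm (distance of any of cap_a, cap_b, pen, deburring_tool, side_cutters from where it was at the start of the episode above 0.02 m).
It also fails if it takes over 54 s, if anything falls off the work surface, if the arm or the gripper's body presses on something with over 40 N, if the wrist force passes 120 N, or if a joint passes its speed limit or range.

## Working session

There is one attempt and no reset: what is moved stays moved. The work goes in short steps, Python scripts to look and compute and a shell command to move; the robot and the scene stay as the last step left them, time stands still between calls to the robot, and variables do not carry over. Pictures are saved under pics/ and viewed, at most 10 in all, crops included, and the job is handed in when it is done.

```bash
mkdir -p pics; ls; cat > h.py <<'E'
import numpy as np, cv2, pickle
from workcell import bot
def snap(n,f):
    d=bot.grab_frame(n); cv2.imwrite(f'pics/{f}.png',d['pixels'][...,::-1]); pickle.dump(d,open(f'pics/{f}.pkl','wb')); return d
def load(f): return pickle.load(open(f'pics/{f}.pkl','rb'))
def ray(d,uv):
    K=np.array([[d['fx'],0,d['cx']],[0,d['fy'],d['cy']],[0,0,1]]);E=np.array(d['extrinsics'])
    p=cv2.undistortPoints(np.array(uv,float).reshape(-1,1,2),K,np.array(d['dist'])).reshape(-1,2)
    v=np.c_[p,np.ones(len(p))]@E[:3,:3]; return -E[:3,:3].T@E[:3,3],v
def plane(d,uv,z):
    c,v=ray(d,uv); return c+v*((z-c[2])/v[:,2])[:,None]
def tri(da,ua,db,ub):
    c,v=ray(da,[ua]);e,w=ray(db,[ub]);v=v[0];w=w[0]
    s=np.linalg.lstsq(np.c_[v,-w],e-c,rcond=None)[0]
    p,q=c+s[0]*v,e+s[1]*w; return (p+q)/2,np.linalg.norm(p-q)
def proj(d,P):
    K=np.array([[d['fx'],0,d['cx']],[0,d['fy'],d['cy']],[0,0,1]]);E=np.array(d['extrinsics'])
    return cv2.projectPoints(np.array(P,float).reshape(-1,1,3),cv2.Rodrigues(E[:3,:3])[0],E[:3,3],K,np.array(d['dist']))[0].reshape(-1,2)
E
python3 -c "
from h import *
for n in ('scene','top'):
    d=snap(n,n+'0'); print(n,d['fx'],np.round(np.linalg.inv(d['extrinsics']),3).tolist())
print(bot.observe())"
```

```text
pics
scene 432.7763066946212 [[0.891, -0.223, 0.395, -0.025], [-0.453, -0.479, 0.752, -1.037], [0.021, -0.849, -0.528, 0.819], [0.0, 0.0, 0.0, 1.0]]
top 437.9702806242332 [[-0.028, -0.98, 0.195, 0.308], [-1.0, 0.028, -0.005, 0.059], [-0.001, -0.195, -0.981, 1.273], [0.0, 0.0, 0.0, 1.0]]
{'clock': 0.1, 'qpos': array([-1.30223275,  0.52195074, -0.03633871,  1.59992815,  0.02121102,
        1.02109813, -0.1127647 ]), 'qd': array([ 3.65404458e-04, -1.21692150e-03, -1.93454422e-04, -6.95989873e-04,
       -1.28326038e-04, -8.17206788e-05, -1.27133550e-03]), 'joint_efforts': array([ 4.57809510e-03, -9.28482628e+01,  1.98494196e+00, -3.70534301e+01,
        1.82867248e-02,  5.33145139e-03,  5.83822884e-05]), 'position': array([0.20762442, 0.58916757, 0.20249364]), 'tool_rot': array([-3.14059628e+00,  7.29213594e-05,  2.80286856e+00]), 'force': array([0.47350054, 0.12835773, 0.62415446]), 'moment': array([-0.04719327,  0.00149245,  0.02119366]), 'finger_force': 0.0, 'grip_width': 0.08534905514291354}
```

View pics/top0.png

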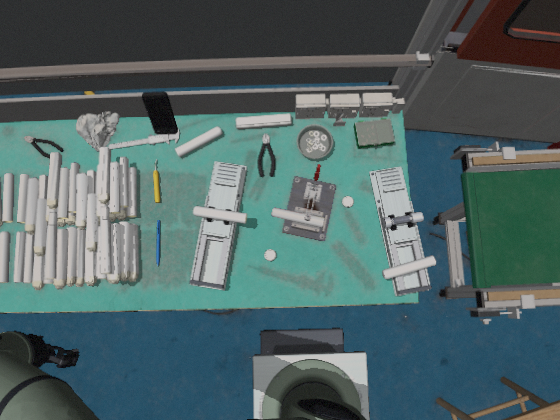

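View pics/scene0.png

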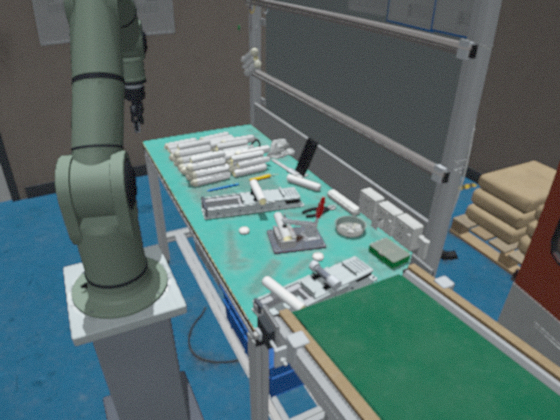

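The top view shows the gauge track on the right, about (370,168)–(430,293), with the metal gauge at (404,219) and the stray tube at (409,268). In the scene view the stray tube is at about (284,293). I'll use masks and crops for more precise positions.

```bash
python3 -c "
from h import *
t=load('top0');s=load('scene0')
a=cv2.resize(t['pixels'][160:300,360:440],None,fx=4,fy=4,interpolation=cv2.INTER_CUBIC)
b=cv2.resize(s['pixels'][245:355,245:385],None,fx=3.2,fy=3.2,interpolation=cv2.INTER_CUBIC)
b=cv2.copyMakeBorder(b,0,560-b.shape[0],0,0,cv2.BORDER_CONSTANT)
cv2.imwrite('pics/c1.png',np.hstack([a,b])[...,::-1])
# tube by brightness
for d,(x0,y0,x1,y1) in ((t,(375,250,445,285)),(s,(250,265,312,315))):
    g=cv2.cvtColor(d['pixels'],cv2.COLOR_RGB2GRAY)[y0:y1,x0:x1]
    m=(g>205).astype(np.uint8); m=cv2.morphologyEx(m,cv2.MORPH_OPEN,np.ones((3,3)))
    n,l,st,c=cv2.connectedComponentsWithStats(m)
    for i in range(1,n):
        if st[i,4]>60:
            r=cv2.minAreaRect(np.argwhere(l==i)[:,::-1].astype(np.float32)); print(st[i],c[i]+[x0,y0],r)
"
```

```text
[ 14  12  40  31 352] [283.77272727 292.23295455] ((33.44615173339844, 26.069229125976562), (46.747188568115234, 9.384520530700684), 37.87498474121094)
[53 12  9 11 66] [307.59090909 281.48484848] ((58.250003814697266, 16.749996185302734), (11.31370735168457, 6.363960266113281), 45.0)
```

View pics/c1.png

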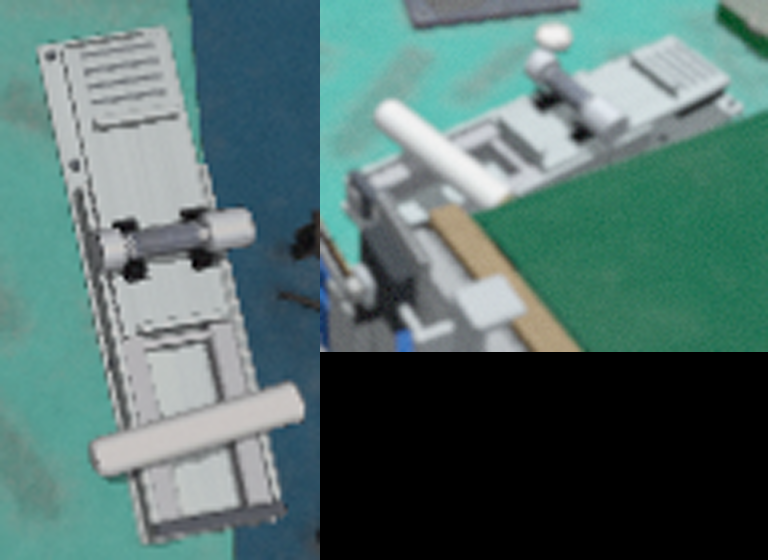

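The crop shows the stray tube's axis from about (95,456) to (300,403), the carrier's pedal at (130,80), its rib at about (135,122), and the stop bar at (215,522). I'll project these, triangulate the tube end seen in both views, then move above for wrist views.

```bash
python3 -c "
from h import *
t=load('top0');s=load('scene0')
T=lambda x,y:[360+(x+.5)/4-.5,160+(y+.5)/4-.5]
S=lambda x,y:[245+(x-320+.5)/3.2-.5,245+(y+.5)/3.2-.5]
print(tri(t,T(95,456),s,S(388,108)))
print('tube',plane(t,[T(95,456),T(300,403),T(198,429)],.051))
print('plate rib ends',plane(t,[T(95,127),T(180,116)],.052))
print('plate pedal corners',plane(t,[T(65,45),T(162,30),T(138,330),T(225,322)],.038))
print('stop',plane(t,[T(145,520),T(285,500),T(148,545),T(285,518)],.042))
"
```

```text
(array([ 0.36498828, -0.21244488,  0.05363815]), np.float64(0.0016378900494974022))
tube [[ 0.36434015 -0.21273628  0.051     ]
 [ 0.39636889 -0.35984406  0.051     ]
 [ 0.38065383 -0.2862461   0.051     ]]
plate rib ends [[ 0.59848642 -0.22899169  0.052     ]
 [ 0.60496996 -0.29123868  0.052     ]]
plate pedal corners [[ 0.66423047 -0.21470342  0.038     ]
 [ 0.67385368 -0.28734193  0.038     ]
 [ 0.45277927 -0.25248106  0.038     ]
 [ 0.45658957 -0.31539876  0.038     ]]
stop [[ 0.31946621 -0.2467302   0.042     ]
 [ 0.32983288 -0.34631167  0.042     ]
 [ 0.30228782 -0.2476038   0.042     ]
 [ 0.31743421 -0.34524723  0.042     ]]
```

```bash
python3 -m crank '{"travel":[[4,-2.5,1.5],[8,-5,3],[12,-8.5,5],[15,-12.5,6],[18,-16.5,7]],"turn":[[0,0,-4],[0,0,-8],[0,0,-12],[0,0,-16],[0,0,-20]],"gripper":[0,0,0,0,0]}' 40
python3 -m crank '{"travel":[[1,-4.8,0],[2,-9.6,0],[3,-14.4,0],[3.5,-19.2,0],[4,-24,0]],"turn":[[0,0,-4],[0,0,-8],[0,0,-12],[0,0,-16],[0,0,-20]],"gripper":[0,0,0,0,0]}'
```

```text
clock: 0.6
position: [0.3838, 0.4295, 0.2716]
tool_rot: [-3.142, -0.0, 2.451]
force: [0.6, 1.9, -0.4]
grip_width: 0.0856
finger_force: 0.0
clock: 1.1
position: [0.4225, 0.1891, 0.2712]
tool_rot: [-3.141, -0.0, 2.102]
force: [1.3, 0.3, 0.6]
grip_width: 0.0855
finger_force: 0.0
```

```bash
python3 -m crank '{"travel":[[0.5,-4.8,0],[1,-9.6,0],[1,-14.4,0],[1,-19.2,0],[1,-24,0]],"turn":[[0,0,-4],[0,0,-8],[0,0,-12],[0,0,-16],[0,0,-18]],"gripper":[0,0,0,0,0]}'
python3 -m crank '{"travel":[[0.5,-4.8,0],[0.5,-9.6,0],[0,-14.4,0],[-1,-18,0],[-2,-20,0]],"turn":[[0,0,0],[0,0,0],[0,0,0],[0,0,0],[0,0,0]],"gripper":[0,0,0,0,0]}'
python3 -c "
from h import *
d=snap('wrist','w1'); print(np.round(np.linalg.inv(d['extrinsics']),3).tolist(), d['fx']); print(bot.observe()['position'],bot.observe()['tool_rot'])"
```

```text
clock: 1.6
position: [0.4322, -0.0507, 0.2714]
tool_rot: [3.141, -0.0, 1.788]
force: [1.8, 1.1, 0.5]
grip_width: 0.0854
finger_force: 0.0
clock: 2.1
position: [0.4115, -0.2517, 0.2711]
tool_rot: [-3.141, 0.001, 1.788]
force: [0.1, 0.3, 0.6]
grip_width: 0.0854
finger_force: 0.0
[[0.977, 0.207, 0.057, 0.397], [0.214, -0.94, -0.264, -0.186], [-0.001, 0.27, -0.963, 0.442], [0.0, 0.0, 0.0, 1.0]] 326.2863491025526
[ 0.40991146 -0.25363838  0.27125754] [-3.14045022e+00  1.17219847e-03  1.78537000e+00]
```

View pics/w1.png

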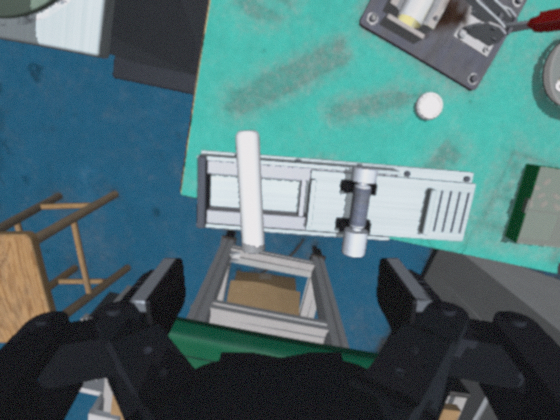

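The wrist view shows the stray tube from (248,133) to (251,248), the track from (200,152) to (473,240), the gauge at (358,205), the pedal grooves at (447,208) and the cap at (429,106). I'll enlarge it to read the edges.

```bash
python3 -c "
from h import *
d=load('w1');p=d['pixels']
cv2.imwrite('pics/c2.png',cv2.resize(p[120:270,180:500],None,fx=2.5,fy=2.5,interpolation=cv2.INTER_CUBIC)[...,::-1])
h=cv2.cvtColor(p,cv2.COLOR_RGB2HSV)[120:260,225:275]
m=((h[...,2]>195)&(h[...,1]<40)).astype(np.uint8); m=cv2.morphologyEx(m,cv2.MORPH_OPEN,np.ones((9,9)))
n,l,st,c=cv2.connectedComponentsWithStats(m); i=1+np.argmax(st[1:,4])
r=cv2.minAreaRect(np.argwhere(l==i)[:,::-1].astype(np.float32)); print(st[i],r)
b=cv2.boxPoints(r)+[225,120]; print(b,plane(d,b,.051))
"
```

```text
[  12   11   25  115 2216] ((24.180509567260742, 68.0638427734375), (114.68839263916016, 20.16994857788086), 87.22978973388672)
[[236.33584976 131.27407074]
 [256.48222923 130.29924774]
 [262.02516937 244.85361481]
 [241.8787899  245.82843781]] [[ 0.34946628 -0.21496437  0.051     ]
 [ 0.37241711 -0.20885176  0.051     ]
 [ 0.4075749  -0.34880948  0.051     ]
 [ 0.38240894 -0.35576881  0.051     ]]
```

View pics/c2.png

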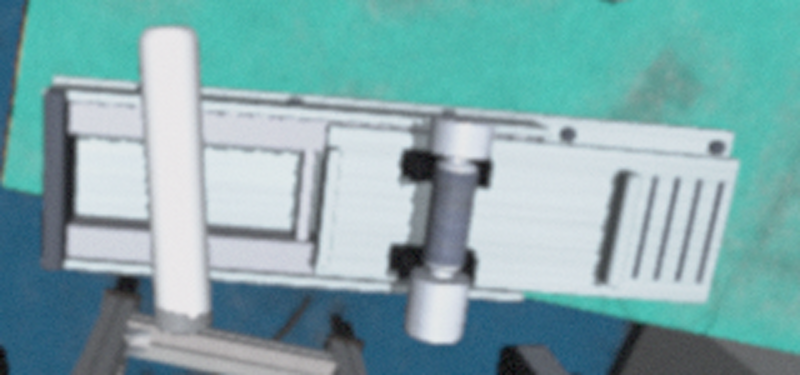

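The enlarged view shows the tube axis from (168,30) to (184,330), rear plate corners at (737,160) and (708,300), the rib at x≈605–635, and the stop bar at x≈45–70.

```bash
python3 -c "
from h import *
t=load('top0');w=load('w1')
W=lambda x,y:[180+(x+.5)/2.5-.5,120+(y+.5)/2.5-.5]
T=lambda x,y:[360+(x+.5)/4-.5,160+(y+.5)/4-.5]
np.set_printoptions(precision=4,suppress=True)
print('tube',plane(w,[W(168,30),W(184,330)],.051))
print('tri tube ends',tri(t,T(95,456),w,W(168,30)),tri(t,T(300,403),w,W(184,330)))
print('rear corners',plane(w,[W(737,160),W(708,300)],.038),tri(t,T(65,45),w,W(737,160)),tri(t,T(162,30),w,W(708,300)))
print('rib top',plane(w,[W(637,175),W(612,285),W(620,172),W(597,283)],.052))
print('stop top inner',plane(w,[W(70,92),W(62,268)],.042))
print('upstand',plane(w,[W(330,125),W(318,270)],.040))
"
```

```text
tube [[ 0.3617 -0.2128  0.051 ]
 [ 0.3984 -0.3606  0.051 ]]
tri tube ends (array([ 0.3632, -0.2116,  0.0592]), np.float64(0.0020127492455950455)) (array([ 0.3976, -0.3623,  0.0458]), np.float64(0.0020635307686963857))
rear corners [[ 0.6589 -0.2134  0.038 ]
 [ 0.6719 -0.2897  0.038 ]] (array([ 0.6664, -0.2155,  0.0278]), np.float64(0.0031774589348205814)) (array([ 0.6759, -0.2902,  0.0317]), np.float64(0.0020817862325484522))
rib top [[ 0.602  -0.231   0.052 ]
 [ 0.6089 -0.289   0.052 ]
 [ 0.5931 -0.2314  0.052 ]
 [ 0.6008 -0.2896  0.052 ]]
stop top inner [[ 0.3194 -0.2529  0.042 ]
 [ 0.3296 -0.3442  0.042 ]]
upstand [[ 0.4482 -0.2418  0.04  ]
 [ 0.4603 -0.3172  0.04  ]]
```

```bash
python3 -c "
from h import *
t=load('top0');w=load('w1')
print('cap_a',plane(t,[[270,255]],.011),'cap_b',plane(w,[[429,106]],.011),'cap_b top',plane(t,[[348,201]],.011),'bench edge',plane(w,[[185,190],[190,150]],0))"
python3 -m crank '{"travel":[[-0.7,-0.8,-3],[-1.4,-1.6,-6],[-2.2,-2.4,-9],[-2.8,-3,-12],[-3,-3.3,-15]],"turn":[[0,0,0.5],[0,0,1],[0,0,1],[0,0,1],[0,0,1]],"gripper":[0.4,0.4,0.4,0.4,0.4]}'
```

```text
cap_a [[0.42915319 0.10196521 0.011     ]] cap_b [[ 0.58011494 -0.13219536  0.011     ]] cap_b top [[ 0.58192414 -0.13160835  0.011     ]] bench edge [[ 0.28740486 -0.31271861  0.        ]
 [ 0.28628763 -0.25623169  0.        ]]
clock: 2.65
position: [0.382, -0.282, 0.1201]
tool_rot: [-3.141, -0.0, 1.807]
force: [0.9, 0.2, 0.4]
grip_width: 0.0513
finger_force: 0.0
```

```bash
python3 -m crank '{"travel":[[0,0,-3],[0,0,-6],[0,0,-8],[0,0,-8.5],[0,0,-8.5]],"turn":[[0,0,0],[0,0,0],[0,0,0],[0,0,0],[0,0,0]],"gripper":[0.4,0.4,0.4,0.4,0.4]}'
python3 -m crank '{"travel":[[0,0,0],[0,0,0],[0,0,0],[0,0,0],[0,0,0]],"turn":[[0,0,0],[0,0,0],[0,0,0],[0,0,0],[0,0,0]],"gripper":[0.8,0.8,0.8,0.8,0.8]}' 25
```

```text
clock: 3.15
position: [0.3824, -0.2817, 0.0361]
tool_rot: [-3.141, -0.001, 1.808]
force: [-0.6, -0.3, 0.2]
grip_width: 0.0513
finger_force: 0.0
clock: 3.65
position: [0.3829, -0.2818, 0.0365]
tool_rot: [3.141, 0.0, 1.808]
force: [0.5, 0.0, -0.1]
grip_width: 0.0173
finger_force: 0.0
```

```bash
python3 -c "
from h import *
d=snap('wrist','w2'); d=snap('top','t2'); o=bot.observe(); print(o['grip_width'],o['finger_force'])
a=cv2.resize(load('top0')['pixels'][160:300,360:440],(320,560)); b=cv2.resize(d['pixels'][160:300,360:440],(320,560)); 
w=cv2.resize(load('w2')['pixels'],(440,330)); w=cv2.copyMakeBorder(w,0,230,0,0,cv2.BORDER_CONSTANT)
cv2.imwrite('pics/c3.png',np.hstack([b,w])[...,::-1])"
```

```text
0.016778356293788647 0.021093315364879572
```

View pics/c3.png

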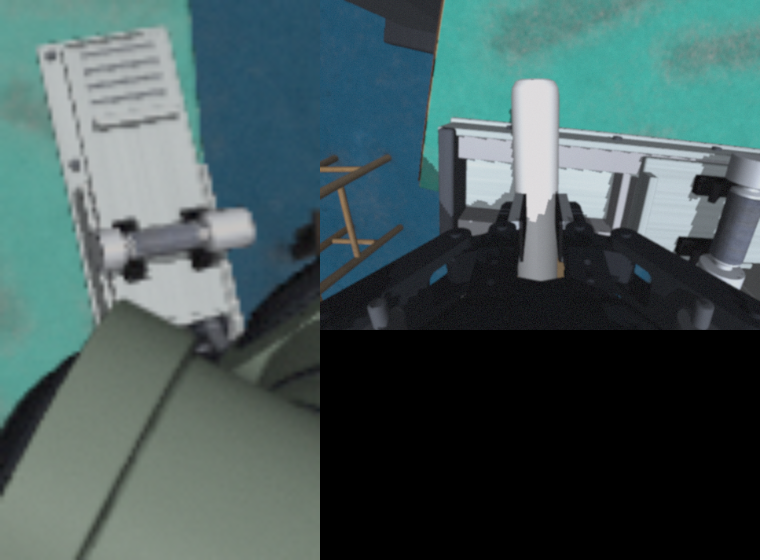

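```bash
python3 -c "
from h import *
d=load('w2');p=d['pixels'];h=cv2.cvtColor(p,cv2.COLOR_RGB2HSV)
for v in (115,140,165,190,210,230,250):
    r=h[v]; m=np.where((r[200:340,2]>150)&(r[200:340,1]<45))[0]+200
    k=m[(m>235)&(m<310)]
    if len(k): a=plane(d,[[k[0],v],[k[-1],v]],.051); print(v,k[0],k[-1],a.round(4).tolist(),np.linalg.norm(a[0]-a[1]).round(4))
v=100
e=h[95:110,275]; print(e[:,1:].tolist())
print(plane(d,[[272,102]],.051))
cv2.imwrite('pics/c4.png',cv2.resize(p[180:360,190:360],None,fx=3.3,fy=3.3,interpolation=cv2.INTER_CUBIC)[...,::-1])
"
```

```text
115 246 302 [[0.351, -0.2204, 0.051], [0.3763, -0.2143, 0.051]] 0.0261
140 246 302 [[0.3534, -0.2316, 0.051], [0.3792, -0.2254, 0.051]] 0.0265
165 247 309 [[0.3564, -0.2432, 0.051], [0.3855, -0.2362, 0.051]] 0.0299
190 236 309 [[0.3536, -0.2565, 0.051], [0.3886, -0.2481, 0.051]] 0.036
210 236 309 [[0.3557, -0.2666, 0.051], [0.3913, -0.258, 0.051]] 0.0366
230 236 309 [[0.3578, -0.277, 0.051], [0.394, -0.2683, 0.051]] 0.0373
250 263 295 [[0.3736, -0.2846, 0.051], [0.3898, -0.2807, 0.051]] 0.0166
[[135, 163], [128, 165], [134, 164], [130, 163], [87, 164], [29, 177], [9, 200], [5, 218], [2, 221], [1, 222], [3, 221], [3, 222], [2, 223], [5, 224], [2, 221]]
[[ 0.36143708 -0.21189359  0.051     ]]
```

View pics/c4.png

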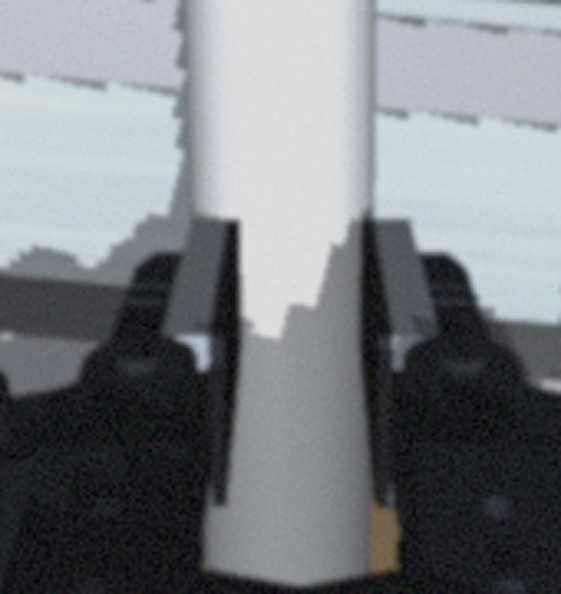

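The tube is between the fingers, but the pads' inner edges (crop x 240 and 360) sit inside the tube's outline, so they might be above it. I'll check where the pads really are by projecting the TCP and grasp point.

```bash
python3 -c "
from h import *
d=load('w2');o=bot.observe();P=o['position'];y=o['tool_rot'][2];c=np.array([np.sin(y),-np.cos(y),0]);n=np.array([c[1],-c[0],0])
E=np.linalg.inv(d['extrinsics']);print(E.round(3).tolist(),P)
for z in (0,.019,.038):
  for s in (-.0085,.0085):
    for k in (-.011,.011):
      q=proj(d,[P+c*s+n*k+[0,0,z]])[0]; print(z,s,k,q.round(0),((q-[190,180])*3.3).round(0))
"
```

```text
[[0.972, 0.225, 0.063, 0.367], [0.234, -0.936, -0.262, -0.217], [0.0, 0.27, -0.963, 0.208], [0.0, 0.0, 0.0, 1.0]] [ 0.38274232 -0.28183829  0.03639656]
0 -0.0085 -0.011 [266. 220.] [250. 133.]
0 -0.0085 0.011 [266. 257.] [252. 254.]
0 0.0085 -0.011 [297. 220.] [352. 133.]
0 0.0085 0.011 [296. 257.] [350. 254.]
0.019 -0.0085 -0.011 [264. 232.] [245. 172.]
0.019 -0.0085 0.011 [265. 272.] [247. 304.]
0.019 0.0085 -0.011 [298. 232.] [358. 172.]
0.019 0.0085 0.011 [298. 272.] [356. 304.]
0.038 -0.0085 -0.011 [262. 247.] [238. 221.]
0.038 -0.0085 0.011 [263. 291.] [241. 367.]
0.038 0.0085 -0.011 [301. 247.] [365. 221.]
0.038 0.0085 0.011 [300. 291.] [363. 367.]
```

```bash
python3 -m crank '{"travel":[[0,0,0],[0,0,0],[0,0,0],[0,0,0],[0,0,0]],"turn":[[0,0,0],[0,0,0],[0,0,0],[0,0,0],[0,0,0]],"gripper":[0.9,1,1,1,1]}' 40
python3 -c "
from h import *
d=snap('wrist','w3');o=bot.observe();print(o['grip_width'],o['finger_force'],o['force'],o['position'])
cv2.imwrite('pics/c5.png',cv2.resize(d['pixels'][90:360,140:410],None,fx=2.2,fy=2.2)[...,::-1])"
```

```text
clock: 4.25
position: [0.3827, -0.2819, 0.0363]
tool_rot: [3.142, 0.0, 1.808]
force: [0.8, 0.9, 2.7]
grip_width: 0.0098
finger_force: 39.2
0.009613078812944133 39.17233647080138 [ 0.12778592 -0.15972671  3.24234495] [ 0.38272046 -0.28186104  0.03631846]
```

View pics/c5.png

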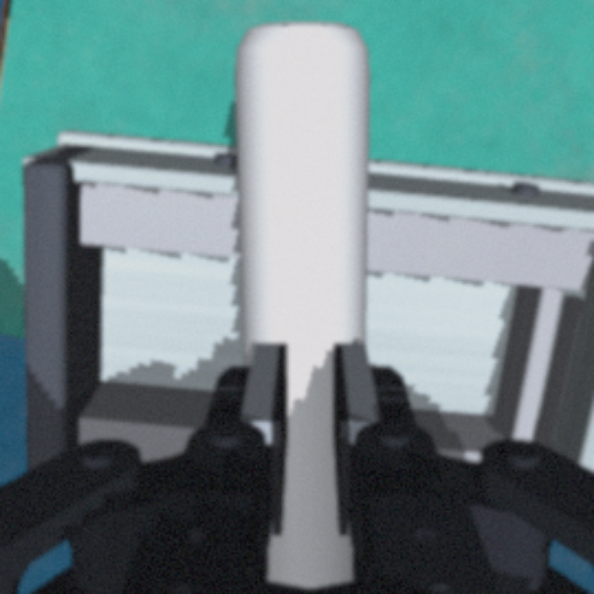

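The fingers stopped at 9.6 mm with 39 N. They are pinching only the crown of the tube, and the pad ends at about (262,343) lie over it. I'll open, go lower and grip again.

```bash
python3 -m crank '{"travel":[[0,0,0],[0,0,0],[0,0,-0.5],[0,0,-1],[0,0,-1.5]],"turn":[[0,0,0],[0,0,0],[0,0,0],[0,0,0],[0,0,0]],"gripper":[0.4,0.4,0.4,0.4,0.4]}' 25
python3 -m crank '{"travel":[[0,0,0],[0,0,0],[0,0,0],[0,0,0],[0,0,0]],"turn":[[0,0,0],[0,0,0],[0,0,0],[0,0,0],[0,0,0]],"gripper":[0.7,0.9,0.9,0.9,0.9]}' 25
```

```text
clock: 4.8
position: [0.3826, -0.2818, 0.0207]
tool_rot: [-3.141, -0.0, 1.808]
force: [-0.2, 0.7, 0.5]
grip_width: 0.0513
finger_force: 0.0
clock: 5.3
position: [0.3828, -0.2819, 0.0214]
tool_rot: [3.141, 0.0, 1.808]
force: [0.0, -0.5, 0.6]
grip_width: 0.029
finger_force: 27.1
```

```bash
python3 -m crank '{"travel":[[0,0,1.5],[0,0,4],[0,0,6],[0.5,3,6],[1,6,6]],"turn":[[0,0,0],[0,0,0],[0,0,0],[0,0,0],[0,0,0]],"gripper":[0.9,0.9,0.9,0.9,0.9]}'
python3 -m crank '{"travel":[[0.5,4,0],[1,8,0],[1.5,10.5,0],[1.5,10.5,-2],[1.5,10.5,-4]],"turn":[[0,0,0],[0,0,0],[0,0,0],[0,0,0],[0,0,0]],"gripper":[0.9,0.9,0.9,0.9,0.9]}'
python3 -c "
from h import *
d=snap('wrist','w4');o=bot.observe();print(o['grip_width'],o['finger_force'],o['force'],o['position'])
t=snap('scene','s4')
w=cv2.resize(d['pixels'],(440,330));s=cv2.resize(t['pixels'][200:320,230:345],(345,360));w=cv2.copyMakeBorder(w,0,30,0,0,cv2.BORDER_CONSTANT)
cv2.imwrite('pics/c6.png',np.hstack([w,s])[...,::-1])"
```

```text
clock: 5.8
position: [0.393, -0.2216, 0.0819]
tool_rot: [3.14, 0.001, 1.806]
force: [0.6, -0.2, -0.6]
grip_width: 0.0286
finger_force: 27.1
clock: 6.3
position: [0.4085, -0.1156, 0.0412]
tool_rot: [3.14, 0.0, 1.811]
force: [1.4, -0.4, -0.4]
grip_width: 0.029
finger_force: 27.1
0.029104077327337705 27.105668485164642 [-4.19794215  1.15443963 -3.23071913] [ 0.40706881 -0.11589244  0.03875239]
```

View pics/c6.png

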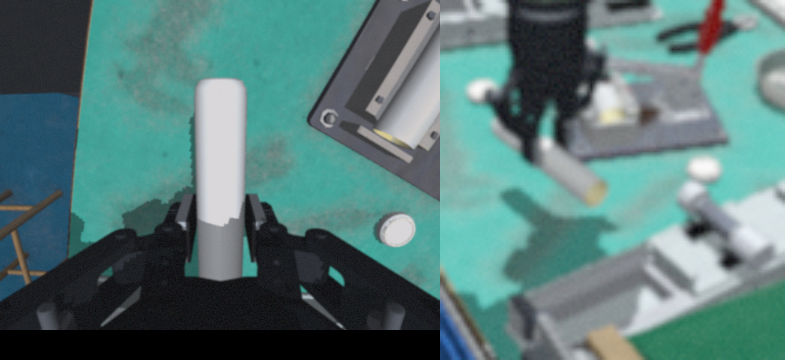

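The tube is held, at (220,180) in the wrist part, and is still clear of the bench because its shadow stands apart. I'll lower it until there is contact.

```bash
python3 -m crank '{"travel":[[0,0,-1.5],[0,0,-3],[0,0,-4],[0,0,-4],[0,0,-4]],"turn":[[0,0,0],[0,0,0],[0,0,0],[0,0,0],[0,0,0]],"gripper":[0.9,0.9,0.9,0.9,0.9]}'
python3 -m crank '{"travel":[[0,0,-0.3],[0,0,-0.6],[0,0,-0.9],[0,0,-1.2],[0,0,-1.2]],"turn":[[0,0,0],[0,0,0],[0,0,0],[0,0,0],[0,0,0]],"gripper":[0.9,0.9,0.9,0.9,0.9]}'
```

```text
clock: 6.9
position: [0.4077, -0.1171, 0.0018]
tool_rot: [3.142, 0.0, 1.807]
force: [-0.4, 0.2, -0.2]
grip_width: 0.0292
finger_force: 27.1
clock: 7.4
position: [0.4075, -0.1169, -0.011]
tool_rot: [-3.141, -0.0, 1.808]
force: [-0.7, -0.1, -0.7]
grip_width: 0.0291
finger_force: 27.1
```

```bash
python3 -m crank '{"travel":[[0,0,-0.2],[0,0,-0.3],[0,0,-0.4],[0,0,-0.4],[0,0,-0.4]],"turn":[[0,0,0],[0,0,0],[0,0,0],[0,0,0],[0,0,0]],"gripper":[0.9,0.9,0.9,0.9,0.9]}'
python3 -c "
from h import *
d=snap('wrist','w5');o=bot.observe();print(o['force'],o['position'])
s=snap('scene','s5')
g=cv2.cvtColor(d['pixels'],cv2.COLOR_RGB2GRAY)
print('rows',[ (v,np.where(g[v,200:360]>185)[0][[0,-1]]+200) for v in (110,130,160)])
cv2.imwrite('pics/c7.png',cv2.resize(s['pixels'][200:320,230:345],None,fx=5,fy=5,interpolation=cv2.INTER_CUBIC)[...,::-1])"
```

```text
clock: 7.9
position: [0.4077, -0.1168, -0.0147]
tool_rot: [-3.142, -0.0, 1.808]
force: [-0.5, -0.3, -0.5]
grip_width: 0.0287
finger_force: 27.1
[0.65677092 0.41494345 0.23999751] [ 0.4077017  -0.1168156  -0.01466717]
rows [(110, array([257, 306])), (130, array([256, 306])), (160, array([257, 306]))]
```

View pics/c7.png

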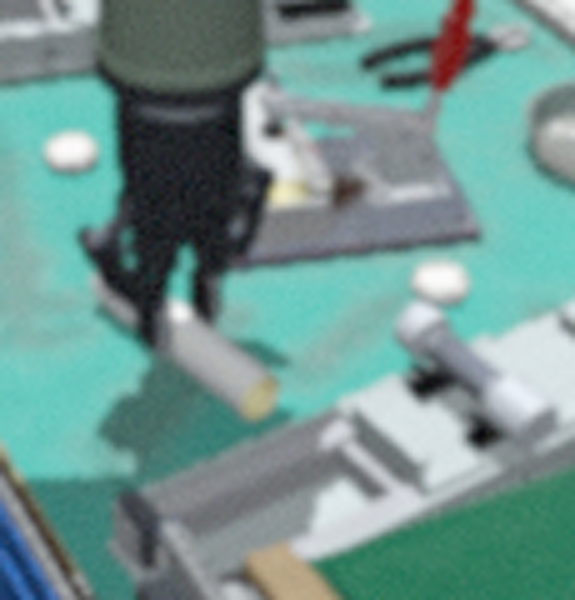

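The tube, with its near end at (262,395), is nearly on the bench. I'll feel for contact in small steps.

```bash
python3 -c "
from h import *
d=load('s5')
for z in (.015,.02,.025,.03): print(z,plane(d,[[282.3,279]],z).round(4))"
python3 -m crank '{"travel":[[0,0,-0.1],[0,0,-0.2],[0,0,-0.3],[0,0,-0.3],[0,0,-0.3]],"turn":[[0,0,0],[0,0,0],[0,0,0],[0,0,0],[0,0,0]],"gripper":[0.9,0.9,0.9,0.9,0.9]}'
```

```text
0.015 [[ 0.4268 -0.1935  0.015 ]]
0.02 [[ 0.424  -0.1988  0.02  ]]
0.025 [[ 0.4212 -0.204   0.025 ]]
0.03 [[ 0.4184 -0.2093  0.03  ]]
clock: 8.5
position: [0.4082, -0.117, -0.0171]
tool_rot: [3.14, 0.0, 1.808]
force: [-1.2, 1.1, 21.7]
grip_width: 0.0292
finger_force: 32.2
```

```bash
python3 -m crank '{"travel":[[0,0,0.15],[0,0,0.15],[0,0,0.15],[0,0,0.15],[0,0,0.15]],"turn":[[0,0,0],[0,0,0],[0,0,0],[0,0,0],[0,0,0]],"gripper":[0.9,0.5,0.45,0.45,0.45]}'
python3 -m crank '{"travel":[[0,0,2],[0,0,5],[0,0,9],[0,0,13],[0,0,17]],"turn":[[0,0,0],[0,0,0],[0,0,0],[0,0,0],[0,0,0]],"gripper":[0.45,0.45,0.45,0.45,0.45]}'
python3 -c "
from h import *
d=snap('wrist','w6');o=bot.observe();print(o['position'])
h=cv2.cvtColor(d['pixels'],cv2.COLOR_RGB2HSV)
m=((h[...,2]>160)&(h[...,1]<40)).astype(np.uint8); m[:, :200]=0;m[:,360:]=0; m=cv2.morphologyEx(m,cv2.MORPH_OPEN,np.ones((9,9)))
n,l,st,c=cv2.connectedComponentsWithStats(m)
for i in range(1,n):
  if st[i,4]>800:
    r=cv2.minAreaRect(np.argwhere(l==i)[:,::-1].astype(np.float32)); print(st[i],r,plane(d,[r[0]],.015).round(4),plane(d,cv2.boxPoints(r),.015).round(4).tolist())
"
```

```text
clock: 9.0
position: [0.4076, -0.1168, -0.0163]
tool_rot: [-3.141, -0.0, 1.808]
force: [0.3, -0.0, -0.3]
grip_width: 0.0468
finger_force: 0.0
clock: 9.5
position: [0.4071, -0.1169, 0.1552]
tool_rot: [-3.141, -0.0, 1.807]
force: [0.1, 0.2, 0.3]
grip_width: 0.0467
finger_force: 0.0
[ 0.40915975 -0.11790025  0.15986803]
[ 268  109   29  139 3706] ((282.0, 178.0), (138.0, 28.0), 90.0) [[ 0.4058 -0.1085  0.015 ]] [[0.3782, -0.0488, 0.015], [0.4032, -0.0428, 0.015], [0.4367, -0.175, 0.015], [0.4087, -0.1818, 0.015]]
[ 289  318   38   37 1195] ((307.5, 336.0), (36.0, 37.0), 90.0) [[ 0.4762 -0.2771  0.015 ]] [[0.4501, -0.2589, 0.015], [0.49, -0.2495, 0.015], [0.5034, -0.2963, 0.015], [0.4619, -0.3061, 0.015]]
```

```bash
python3 -m crank '{"travel":[[0,-4,1],[0,-8,1],[2,-12,1],[6,-14,1],[10,-14,1]],"turn":[[0,0,-1],[0,0,-2],[0,0,-4],[0,0,-5],[0,0,-5.5]],"gripper":[0.7,1,1,1,1]}' 40
python3 -m crank '{"travel":[[4,0,0],[8,0,0],[11.5,0,-2],[11.5,0,-5],[11.5,0,-8]],"turn":[[0,0,0],[0,0,0],[0,0,0],[0,0,0],[0,0,0]],"gripper":[1,1,1,1,1]}'
python3 -c "
from h import *
d=snap('wrist','w7');o=bot.observe();print(o['position'],o['tool_rot'],o['grip_width'])
# dark grooves / rib seen from closer: edge profile along the track axis, z=.038 plane
g=cv2.cvtColor(d['pixels'],cv2.COLOR_RGB2GRAY); C=np.array([.6654,-.2516]);u=np.array([.990,.139]);n=np.array([-.139,.990])
for off in (.022,.028,.034):
  print(off,[int(g[tuple(np.clip(proj(d,[[*(C+u*(s-.1)+n*off),.038]])[0].round().astype(int)[::-1],0,[419,559]))]) for s in np.arange(.02,.115,.0025)])
"
```

```text
clock: 10.05
position: [0.5081, -0.2602, 0.1638]
tool_rot: [3.141, 0.001, 1.707]
force: [0.3, -0.6, 0.1]
grip_width: 0.0003
finger_force: 0.0
clock: 10.55
position: [0.6231, -0.2566, 0.082]
tool_rot: [-3.141, -0.0, 1.713]
force: [0.2, 0.0, -0.1]
grip_width: 0.0
finger_force: 0.0
[ 0.62052236 -0.25550755  0.07715671] [-3.13595704e+00 -2.81159852e-03  1.71228214e+00] -0.0005114299866937598
0.022 [210, 209, 208, 208, 208, 209, 153, 209, 210, 139, 203, 207, 208, 207, 166, 98, 205, 203, 205, 153, 143, 207, 204, 206, 108, 139, 206, 203, 209, 100, 192, 204, 183, 49, 201, 158, 142, 142]
0.028 [202, 203, 203, 202, 201, 204, 198, 111, 100, 113, 202, 203, 204, 203, 195, 191, 202, 204, 200, 195, 193, 202, 202, 204, 192, 199, 204, 200, 202, 199, 202, 200, 163, 41, 207, 148, 143, 142]
0.034 [202, 209, 204, 206, 207, 205, 205, 204, 201, 202, 204, 205, 205, 208, 204, 203, 205, 204, 205, 206, 204, 208, 205, 205, 204, 203, 203, 207, 207, 205, 207, 203, 181, 169, 210, 150, 141, 142]
```

```bash
python3 -m crank '{"travel":[[0.3,0,-1.5],[0.3,0,-3],[0.3,0,-3.7],[0.3,0,-3.9],[0.3,0,-4.1]],"turn":[[0,0,0],[0,0,0],[0,0,0],[0,0,0],[0,0,0]],"gripper":[1,1,1,1,1]}'
python3 -m crank '{"travel":[[0,0,-0.5],[0,0,-1],[0,0,-1.4],[0,0,-1.7],[0,0,-1.7]],"turn":[[0,0,0],[0,0,0],[0,0,0],[0,0,0],[0,0,0]],"gripper":[1,1,1,1,1]}'
```

```text
clock: 11.1
position: [0.626, -0.2571, 0.0434]
tool_rot: [3.141, 0.0, 1.712]
force: [0.9, -0.5, 0.4]
grip_width: 0.0002
finger_force: 0.0
clock: 11.6
position: [0.6255, -0.2568, 0.0253]
tool_rot: [-3.141, -0.0, 1.712]
force: [0.1, -0.5, -0.7]
grip_width: -0.0
finger_force: 0.0
```

```bash
python3 -m crank '{"travel":[[0,0,-0.3],[0,0,-0.6],[0,0,-0.8],[0,0,-0.9],[0,0,-0.9]],"turn":[[0,0,0],[0,0,0],[0,0,0],[0,0,0],[0,0,0]],"gripper":[1,1,1,1,1]}'
python3 -m crank '{"travel":[[0,0,-0.2],[0,0,-0.4],[0,0,-0.4],[0,0,-0.4],[0,0,-0.4]],"turn":[[0,0,0],[0,0,0],[0,0,0],[0,0,0],[0,0,0]],"gripper":[1,1,1,1,1]}'
```

```text
clock: 12.1
position: [0.6256, -0.2568, 0.0166]
tool_rot: [-3.141, -0.0, 1.712]
force: [-0.8, 0.5, 0.0]
grip_width: 0.0004
finger_force: 0.0
clock: 12.6
position: [0.6257, -0.2569, 0.0129]
tool_rot: [3.142, 0.0, 1.712]
force: [0.5, -0.3, -0.1]
grip_width: 0.0003
finger_force: 0.0
```

```bash
python3 -m crank '{"travel":[[0,0,-0.2],[0,0,-0.4],[0,0,-0.4],[0,0,-0.4],[0,0,-0.4]],"turn":[[0,0,0],[0,0,0],[0,0,0],[0,0,0],[0,0,0]],"gripper":[1,1,1,1,1]}'
python3 -m crank '{"travel":[[0,0,-0.2],[0,0,-0.3],[0,0,-0.3],[0,0,-0.3],[0,0,-0.3]],"turn":[[0,0,0],[0,0,0],[0,0,0],[0,0,0],[0,0,0]],"gripper":[1,1,1,1,1]}'
```

```text
clock: 13.1
position: [0.6258, -0.2569, 0.009]
tool_rot: [3.141, 0.0, 1.712]
force: [-0.1, 0.1, 2.0]
grip_width: -0.0003
finger_force: 1.1
clock: 13.6
position: [0.6258, -0.2568, 0.0058]
tool_rot: [3.141, 0.0, 1.712]
force: [2.3, 1.6, 2.2]
grip_width: -0.0
finger_force: 1.3
```

```bash
python3 -m crank '{"travel":[[0,0,-0.1],[0,0,-0.2],[0,0,-0.3],[0,0,-0.4],[0,0,-0.4]],"turn":[[0,0,0],[0,0,0],[0,0,0],[0,0,0],[0,0,0]],"gripper":[1,1,1,1,1]}'
python3 -c "
from h import *
t=snap('top','t8');o=bot.observe();print(o['force'],o['position'],o['clock'])
a,b=load('top0'),t
x=cv2.cvtColor(a['pixels'],cv2.COLOR_RGB2GRAY)[220:250,375:430].astype(int);y=cv2.cvtColor(b['pixels'],cv2.COLOR_RGB2GRAY)[220:250,375:430].astype(int)
print(abs(x-y).mean(), [abs(x-y)[i].mean().round(1) for i in range(30)])
w=snap('wrist','w8')"
```

```text
clock: 14.1
position: [0.6258, -0.2568, 0.0017]
tool_rot: [3.141, 0.0, 1.712]
force: [3.2, 0.6, 3.4]
grip_width: -0.0003
finger_force: 2.2
[3.94159483 0.26298402 4.05671002] [ 0.62582544 -0.25680956  0.00178742] 14.15
62.128484848484845 [np.float64(69.4), np.float64(60.6), np.float64(54.3), np.float64(47.0), np.float64(40.1), np.float64(41.3), np.float64(46.6), np.float64(46.2), np.float64(49.5), np.float64(55.2), np.float64(69.4), np.float64(72.4), np.float64(73.8), np.float64(74.0), np.float64(76.4), np.float64(74.2), np.float64(74.5), np.float64(72.7), np.float64(76.1), np.float64(76.0), np.float64(70.5), np.float64(67.8), np.float64(59.2), np.float64(59.3), np.float64(58.5), np.float64(57.9), np.float64(57.2), np.float64(56.6), np.float64(63.7), np.float64(63.2)]
```

```bash
cat > g.py <<'E'
from h import *
def gm(f):
    # shift of the gauge/cradle patch in the scene picture from scene0, sub-pixel, by ECC-free template matching
    a=cv2.cvtColor(load('scene0')['pixels'],cv2.COLOR_RGB2GRAY);b=cv2.cvtColor(load(f)['pixels'],cv2.COLOR_RGB2GRAY)
    k=4;T=cv2.resize(a[256:290,306:344],None,fx=k,fy=k,interpolation=cv2.INTER_CUBIC)
    B=cv2.resize(b[235:330,240:360],None,fx=k,fy=k,interpolation=cv2.INTER_CUBIC)
    r=cv2.matchTemplate(B,T,cv2.TM_CCOEFF_NORMED);_,v,_,l=cv2.minMaxLoc(r)
    return l[0]/k+240-306,l[1]/k+235-256,v
E
python3 -c "
from g import *
snap('scene','s8');print(gm('s5'),gm('s8'))
s=load('scene0');p=np.array([.5664-.055*.99,-.2655-.055*.139,.063]);print(proj(s,[p,p+[0,0,.007],p+[-.02*.99,-.02*.139,0]]))
"
```

```text
(0.0, 0.0, 0.9989014863967896) (1.25, -2.5, 0.7318227291107178)
[[323.45716931 273.77628006]
 [323.64917055 271.79091841]
 [317.80422901 276.36976056]]
```

The gauge has risen about 8 mm, so the toe is up about 16 mm, and the gauge is still in its cradle. Now I'll pull it out past the lip.

```bash
python3 -m crank '{"travel":[[-0.3,-0.04,-0.1],[-0.6,-0.08,-0.1],[-0.9,-0.12,-0.1],[-1.2,-0.17,-0.1],[-1.5,-0.21,-0.1]],"turn":[[0,0,0],[0,0,0],[0,0,0],[0,0,0],[0,0,0]],"gripper":[1,1,1,1,1]}'
python3 -c "
from g import *
snap('scene','s9');print(gm('s9'))"
```

```text
clock: 14.75
position: [0.6131, -0.2589, 0.002]
tool_rot: [3.137, 0.001, 1.713]
force: [14.5, 2.9, 10.2]
grip_width: 0.0002
finger_force: 7.0
(-2.0, -2.0, 0.7252905964851379)
```

```bash
python3 -m crank '{"travel":[[-0.3,-0.04,0.05],[-0.6,-0.08,0.1],[-0.9,-0.12,0.15],[-1.2,-0.17,0.15],[-1.5,-0.21,0.15]],"turn":[[0,0,0],[0,0,0],[0,0,0],[0,0,0],[0,0,0]],"gripper":[1,1,1,1,1]}'
python3 -c "
from g import *
snap('scene','s10');print(gm('s10'))"
```

```text
clock: 15.3
position: [0.5996, -0.2611, 0.0043]
tool_rot: [3.135, 0.002, 1.713]
force: [18.9, 3.1, 17.5]
grip_width: -0.0002
finger_force: 11.7
(-6.0, -0.5, 0.7289599180221558)
```

```bash
python3 -m crank '{"travel":[[-0.2,-0.03,0.2],[-0.4,-0.06,0.3],[-0.6,-0.08,0.4],[-0.8,-0.11,0.4],[-0.8,-0.11,0.4]],"turn":[[0,0,0],[0,0,0],[0,0,0],[0,0,0],[0,0,0]],"gripper":[1,1,1,1,1]}'
python3 -c "
from g import *
snap('scene','s11');print(gm('s11'))"
```

```text
clock: 15.85
position: [0.5905, -0.2624, 0.0081]
tool_rot: [3.136, 0.002, 1.713]
force: [11.2, 1.8, 15.6]
grip_width: 0.0001
finger_force: 8.5
(-9.5, 2.75, 0.8053775429725647)
```

```bash
python3 -m crank '{"travel":[[0,0,0.1],[0,0,0.25],[0,0,0.4],[0,0,0.55],[0,0,0.7]],"turn":[[0,0,0],[0,0,0],[0,0,0],[0,0,0],[0,0,0]],"gripper":[1,1,1,1,1]}'
python3 -c "
from g import *
snap('scene','s12');print(gm('s12'))"
```

```text
clock: 16.4
position: [0.587, -0.262, 0.013]
tool_rot: [-3.14, -0.0, 1.712]
force: [-0.0, 1.0, -0.0]
grip_width: 0.0002
finger_force: 0.0
(-10.5, 4.25, 0.823523998260498)
```

```bash
python3 -m crank '{"travel":[[-0.5,-0.07,0],[-1.2,-0.17,0],[-2,-0.28,0],[-2.8,-0.39,0],[-3.6,-0.5,0]],"turn":[[0,0,0],[0,0,0],[0,0,0],[0,0,0],[0,0,0]],"gripper":[1,1,1,1,1]}'
python3 -m crank '{"travel":[[-0.8,-0.11,0],[-1.6,-0.22,0],[-2.4,-0.33,0],[-3.2,-0.44,0],[-4,-0.56,0]],"turn":[[0,0,0],[0,0,0],[0,0,0],[0,0,0],[0,0,0]],"gripper":[1,1,1,1,1]}'
python3 -c "
from g import *
snap('scene','s13');print(gm('s13'))"
```

```text
clock: 16.95
position: [0.5507, -0.2672, 0.0133]
tool_rot: [-3.141, -0.0, 1.712]
force: [2.9, -0.1, -1.3]
grip_width: -0.0001
finger_force: 1.2
clock: 17.45
position: [0.5111, -0.2728, 0.0133]
tool_rot: [3.142, 0.0, 1.712]
force: [3.0, -0.6, -1.0]
grip_width: 0.0
finger_force: 1.2
(-33.75, 15.25, 0.7208149433135986)
```

```bash
python3 -m crank '{"travel":[[-0.3,-0.04,0],[-0.6,-0.08,0],[-0.9,-0.13,0],[-1.2,-0.17,0],[-1.4,-0.2,0]],"turn":[[0,0,0],[0,0,0],[0,0,0],[0,0,0],[0,0,0]],"gripper":[1,1,1,1,1]}'
python3 -m crank '{"travel":[[-0.2,-0.03,0],[-0.4,-0.06,0],[-0.6,-0.08,0],[-0.7,-0.1,0],[-0.7,-0.1,0]],"turn":[[0,0,0],[0,0,0],[0,0,0],[0,0,0],[0,0,0]],"gripper":[1,1,1,1,1]}'
```

```text
clock: 18.0
position: [0.4975, -0.2748, 0.0133]
tool_rot: [3.142, 0.0, 1.712]
force: [3.6, 0.3, 1.1]
grip_width: -0.0002
finger_force: 1.5
clock: 18.5
position: [0.4925, -0.2752, 0.0136]
tool_rot: [3.139, 0.0, 1.713]
force: [12.7, 3.2, -2.0]
grip_width: 0.0001
finger_force: 5.5
```

```bash
python3 -m crank '{"travel":[[0.3,0.04,0],[0.8,0.11,0],[1.2,0.17,0.5],[1.2,0.17,3],[1.2,0.17,7]],"turn":[[0,0,0],[0,0,0],[0,0,0],[0,0,0],[0,0,0]],"gripper":[1,1,1,1,1]}'
python3 -m crank '{"travel":[[0,0,4],[0,0,8],[0,0,12],[0,0,16],[0,0,19]],"turn":[[0,0,0],[0,0,0],[0,0,0],[0,0,0],[0,0,0]],"gripper":[1,1,1,1,1]}'
cat > chk.py <<'E'
from g import *
snap('scene','s14');d=snap('wrist','w14');print(gm('s14'),bot.observe()['position'])
g=cv2.cvtColor(d['pixels'],cv2.COLOR_RGB2GRAY);C=np.array([.6654,-.2516]);u=np.array([.990,.139]);n=np.array([-.139,.990])
def prof(off,s0,s1,z,st=.003): print(off,z,[int(g[tuple(np.clip(proj(d,[[*(C+u*(s-.1)+n*off),z]])[0].round().astype(int)[::-1],0,[419,559]))]) for s in np.arange(s0,s1,st)])
for off in (.022,.028): prof(off,-.11,-.02,.038)
for off in (-.03,0,.03): prof(off,-.215,-.155,.063)
prof(.0,-.26,-.2,.042)
w=load('w1');H=lambda d:cv2.cvtColor(d['pixels'],cv2.COLOR_RGB2GRAY)
g=H(w);d=w
print('w1 reference'); prof(.022,.02,.11,.038);[prof(o,-.085,-.025,.063) for o in (-.03,0,.03)]
E
python3 chk.py
```

```text
clock: 19.0
position: [0.5015, -0.2736, 0.0827]
tool_rot: [-3.138, -0.002, 1.712]
force: [-0.0, -0.4, 0.6]
grip_width: 0.0003
finger_force: 0.0
clock: 19.5
position: [0.5025, -0.2744, 0.276]
tool_rot: [3.141, 0.001, 1.711]
force: [-0.2, 1.2, -0.8]
grip_width: 0.0002
finger_force: 0.0
(-39.25, 18.0, 0.9313409328460693) [ 0.50364749 -0.27505245  0.27723314]
0.022 0.038 [236, 237, 236, 237, 211, 220, 235, 187, 228, 237, 236, 231, 179, 236, 237, 229, 157, 235, 236, 230, 168, 235, 236, 226, 146, 235, 229, 172, 151, 149]
0.028 0.038 [235, 235, 235, 236, 234, 216, 201, 192, 231, 235, 234, 231, 219, 232, 234, 230, 212, 233, 234, 231, 213, 232, 233, 230, 211, 233, 229, 218, 223, 222]
-0.03 0.063 [232, 232, 232, 232, 189, 161, 198, 209, 218, 218, 214, 208, 199, 175, 137, 99, 106, 118, 226, 232]
0 0.063 [233, 235, 236, 235, 236, 236, 178, 121, 136, 151, 142, 123, 97, 92, 149, 230, 235, 235, 234, 234]
0.03 0.063 [229, 229, 230, 231, 192, 40, 37, 166, 205, 219, 218, 197, 162, 79, 33, 33, 42, 43, 52, 178]
0.0 0.042 [169, 150, 112, 108, 225, 232, 132, 105, 233, 233, 232, 233, 232, 233, 233, 232, 233, 233, 232, 170]
w1 reference
0.022 0.038 [222, 221, 222, 221, 222, 141, 76, 84, 170, 215, 211, 218, 174, 199, 218, 215, 158, 164, 217, 212, 149, 171, 212, 216, 135, 182, 211, 181, 153, 153]
-0.03 0.063 [197, 199, 178, 130, 60, 72, 121, 154, 150, 145, 140, 137, 159, 156, 151, 122, 140, 213, 205, 208]
0 0.063 [223, 224, 224, 223, 154, 138, 137, 70, 84, 119, 131, 130, 129, 123, 192, 223, 222, 223, 223, 225]
0.03 0.063 [223, 201, 35, 33, 35, 26, 30, 55, 140, 166, 208, 202, 157, 147, 39, 32, 106, 221, 219, 223]
```

```bash
python3 -c "
from workcell import bot
print(bot.job_done())"
```

```text
the job is handed in; nothing more can be done
None
```

I handed the job in at about 20 s of robot time. The stray tube lies on the bench between the tracks. The gauge carrier came out 131 mm to the end stop; the final camera checks show it flat, with the gauge in its cradle. The arm went nowhere near the other carrier and touched none of the bystanders.

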